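Open the drop-front jewellery bureau onto its two supports

ROBOT

A 6-joint arm with a two-finger parallel gripper is mounted at the origin on the work surface. World frame = base frame: x ahead of the robot, y to its left, z up, the work surface at z = 0. Lengths are in m, angles in rad, forces in N, time in s.
With the tool pointing down it reaches from about 0.225 to 0.875 m from the base axis. Payload 3.4 kg.
Tool frame: the origin (TCP) lies between the finger pads; the fingertips stand 22 mm ahead of it and the grasp point (between the pads) lies 3 mm ahead of it; z points along the fingers, x is the direction in which the jaws open and shut, and the axes are right-handed (so a half turn about z gives the same grasp; the last joint's range is limited). The gripper opens to 85 mm and grips with 20 to 120 N. Pads are 22 mm wide; open, the fingers measure 114 mm over their backs; the gripper's body (76 mm by 85 mm) begins 54 mm behind the grasp point. The pads swing forward as they close: fully open they stand 13 mm farther back than shut.
Start: joints at [1.013, 0.276, 1.505, -0, 1.361, -0.121], TCP at [0.243, 0.521, 0.253] pointing down, gripper open.
Joint ranges: [-2.89, 2.89], [-0.75, 2.08], [0.22, 2.7], [-1.18, 4.32], [0.11, 2.71], [-2.7, 2.7]. Speed limits (rad/s): [2.57, 2.57, 3.14, 3.14, 3.14, 3.14].

INTERFACE

Orientations are given as a rotation vector (axis times angle).
In Python, from rig import arm gives the robot as it stands.
- The arm moves only by the tool send_rows, never from a script. Its argument "targets" is a list of rows, each a list of 7 numbers: the turn, a rotation vector about the tool's x, y, z in rad, then the shift along the tool's x, y, z in mm, then the closure, from 0 (fully open) to 1 (shut). In form: [[wx, wy, wz, x, y, z, jaw], ...]. A call has 1 to 20 rows; each row is the pose to reach, as a shift and turn from the pose commanded when the call began, along the tool's axes at that moment; what a row does not reach only later rows make up. A row lasts 1/12 s, in which the tool goes at most 41.7 mm and 7.16 degrees, less where a joint would pass 70% of its speed; a pose out of reach is approached as far as the arm can. A call with a gripper value outside its range is refused whole. The fingers move at their own pace and stop on an object; the grip force is fixed at half the most. Time passes only in rows, so rows that repeat a pose let the fingers close. It gives the time, the measured TCP pose, the force and the opening at its end, in the units of the state.
- arm.state(): the state, without advancing time (a new reading comes with each control period).
- arm.get_image(name): name is "scene" or "top"; returns a dict with "image" (384x512x3 uint8, red, green, blue), "vertical_fov" (degrees; the focal length in pixels is half the picture's height over the tangent of half this angle, whatever the lens; pixels are square), "cx", "cy" (the principal point, pixels), "distortion" ([k1, k2, p1, p2, k3] as OpenCV has them; the pictures are not rectified), "rvec" (rotation vector, rad) and "tvec" (3), from world to camera coordinates, as OpenCV has them. Camera axes: x right, y down, z forward; pixel columns grow to the right and rows downward; lengths in m; the calibration is good to about 2 mm. A picture is of the moment at which its call begins. There is no depth.
- arm.job_done(): hands the job in, once; it reports no verdict.
Trained networks look in the newest picture that a camera, given by its name, has taken for a name from the list of things; names that differ only in an ending like _2 or _b are one class to them, and where a whole thing is asked for, a point or a joint stands for the part that bears it (a point fixed in the world has none). Each returns a list of dicts, best first, with "confidence" (0 to 1); they miss things now and then, are a little off and sometimes report something else, mostly with a low value. They report only what shows in the picture. A call takes as long as a camera call.
- arm.spot_in(camera, target): "centre" ([row, column] as shares, 0 to 1, of the picture: columns of its width, rows of its height, amid what is visible of it).
The state is a dict: "time": time; "joint_positions": joint angles; "qd": joint speeds; "effort": joint torques, N m; "ee_pos": TCP position; "ee_rot": TCP orientation; "wrist_force": force on the tool from outside, world axes, zero at the start; "wrist_torque": the same for the moment, N m; "finger_gap": finger opening in m.
Only numpy, scipy, OpenCV 4.12 (cv2) and the standard library are available. Lean on these libraries where they do the work, as an engineer would, in place of code of your own. Each camera call takes 0.05 s, during which the arm holds its last target. There are 200 camera calls.

TASK

Open the jewellery bureau on the stall table for the customers: first pull both slide-out supports all the way out by their brass pulls, then swing the writing flap over and lower it until it lies level on the two supports. Leave the drawer between the supports shut.

Things in the scene. Friction and masses are not known exactly. Their poses are not given: they have to be found in the camera images.
- bureau: Brown wooden counter-top bureau, fixed, 220 deep, 350 wide, 192 high without flap (mm). Origin on the table below the middle of the flap's hinge line; x points into it (front faces -x), y left when looking along +x, z up. Lower case: front at x 0, top z 100. Top board x 77 to 225, top z 192. Three equal brass pulls in a row on the lower front: outer two on the supports, middle one on the drawer.
- support_left (a joint): Left slide-out support: wooden bar 22 mm wide, top at z 99.5 mm, under the flap's left side. Pull: brass block 16 deep, 20 wide, 26 high on a stem, centre at bureau x = -0.038 - value, y = +0.135, z = 0.083 m. Value in m: 0 in, 0.10 fully out (stop), slides to bureau -x; about 1.5 N, stays where left.
- support_right (a joint): Right slide-out support: wooden bar 22 mm wide, top at z 99.5 mm, under the flap's right side. Pull: brass block 16 deep, 20 wide, 26 high on a stem, centre at bureau x = -0.038 - value, y = -0.135, z = 0.083 m. Value in m: 0 in, 0.10 fully out (stop), slides to bureau -x; about 1.5 N, stays where left.
- flap (a joint): Flap: plain panel 320 wide, 12 thick, 160 from hinge line to free edge, no handle. Hinge along bureau y at x 0, z 100, in its outer face. Rad: 0 closed, leaning back 0.611 from upright (edge x 92, z 231, 39 above top board: can be hooked from behind and drawn to -x); 0.611 upright; 2.182 level on the supports, upper face z 112; droops to 2.44 without. Stiff hinge: stays put, 4 N moves it.
- drawer (a joint): Shallow drawer in the middle between the supports, front 190 wide, 50 high, with the same brass pull at y = 0. Value in m: 0 shut, grows as it is pulled out to -x. To be left shut.

How it is judged:
By the outcome, as a careful person would: the job done as asked, in the order asked, and still so for the second after the job is handed in, with the robot touching nothing.
It also fails if it takes over 69 s, if anything falls off the work surface, if the arm or the gripper's body presses on something with over 40 N, if the wrist force passes 120 N, or if a joint passes its speed limit or range.

## Working session

There is one attempt and no reset: what is moved stays moved. The work goes in short steps, Python scripts to look and compute and a tool call to move; the robot and the scene stay as the last step left them, time stands still between calls to the robot, and variables do not carry over. Pictures are saved under pics/ and viewed, about 8 in all and at most 12, crops included, and the job is handed in when it is done.

Besides the shell and the picture viewer there is one more tool, called as name(argument=value, ...) on one line, values as JSON. send_rows: Moves the arm, as the interface text tells. Its arguments: {"type":"object","properties":{"targets":{"type":"array"}},"required":["targets"]}

```bash
mkdir -p pics; ls; python3 - <<'E'
from rig import arm
import cv2,numpy as np
s=arm.state();print({k:np.round(v,3) for k,v in s.items()})
for n in("scene","top"):
    d=arm.get_image(n);cv2.imwrite(f"pics/{n}0.png",d["image"][:,:,::-1])
    print({k:v for k,v in d.items() if k!="image"})
    for t in("bureau","support_left","support_right","drawer","flap"):print(n,t,[(np.round(np.array(r["centre"])*[384,512],1),round(r["confidence"],2)) for r in arm.spot_in(n,t)])
E
```

```text
pics
{'time': np.float64(0.0), 'joint_positions': array([ 1.013,  0.277,  1.506,  0.   ,  1.361, -0.121]), 'qd': array([-0.001,  0.001, -0.001,  0.001,  0.001,  0.001]), 'effort': array([ 0.0000e+00, -4.1678e+01, -2.4580e+01, -0.0000e+00,  1.1000e-02,
       -0.0000e+00]), 'ee_pos': array([0.243, 0.521, 0.252]), 'ee_rot': array([ 2.649,  1.687, -0.003]), 'wrist_force': array([ 0.045, -0.561, -0.399]), 'wrist_torque': array([ 0.008,  0.019, -0.023]), 'finger_gap': np.float64(0.086)}
{'vertical_fov': 53.32004767851862, 'cx': 255.6992013355259, 'cy': 191.59627010781745, 'distortion': array([-0.11598155,  0.        ,  0.        ,  0.        ,  0.        ]), 'rvec': array([ 2.30763364, -1.7737187 ,  0.25867987]), 'tvec': array([-0.13724852,  0.5795138 ,  0.60085121])}
scene bureau [(array([190.1, 161.2]), 0.24)]
scene support_left [(array([192.6, 159.1]), 0.84)]
scene support_right [(array([243.4, 302. ]), 0.76)]
scene drawer [(array([208.1, 229.9]), 0.64)]
scene flap [(array([154.5, 250.8]), 0.87), (array([240.8, 301.1]), 0.4)]
{'vertical_fov': 45.35608290163748, 'cx': 257.3697911588766, 'cy': 188.4730719299945, 'distortion': array([-0.022105,  0.      ,  0.      ,  0.      ,  0.      ]), 'rvec': array([ 2.20675   , -2.19071247,  0.06874894]), 'tvec': array([0.03968713, 0.60629489, 0.92576268])}
top bureau [(array([140.5, 262.1]), 0.85)]
top support_left [(array([215.7, 179.4]), 0.49)]
top support_right [(array([231.9, 322.2]), 0.56)]
top drawer [(array([224. , 253.7]), 0.77)]
top flap [(array([169.6, 259. ]), 0.58)]
```

```bash
python3 - <<'E'
import cv2,numpy as np
a=cv2.imread("pics/scene0.png");b=cv2.imread("pics/top0.png")
cv2.imwrite("pics/both.png",cv2.resize(np.vstack([a,b]),None,fx=.78,fy=.78))
cv2.imwrite("pics/s2.png",cv2.resize(a[90:330,90:400],None,fx=2.5,fy=2.5))
cv2.imwrite("pics/t2.png",cv2.resize(b[40:270,120:380],None,fx=2.6,fy=2.6))
E
```

```text
(no output)
```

View pics/s2.png

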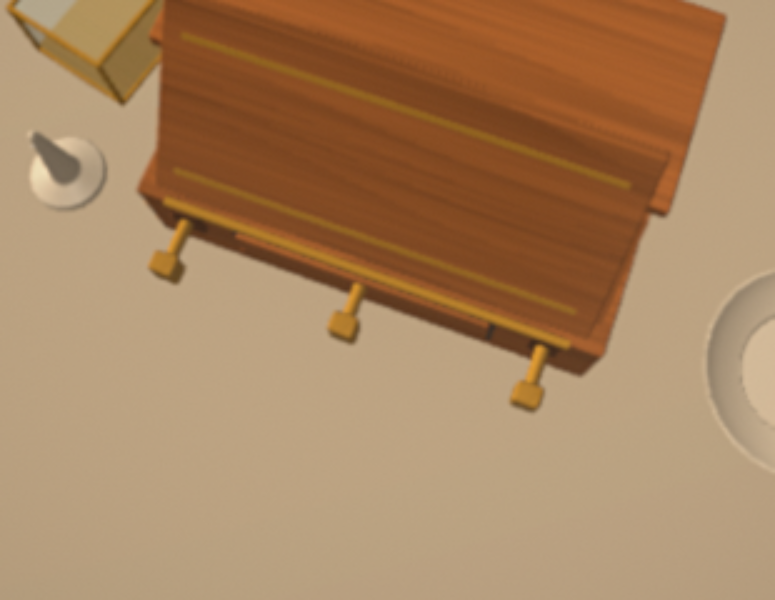

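View pics/t2.png

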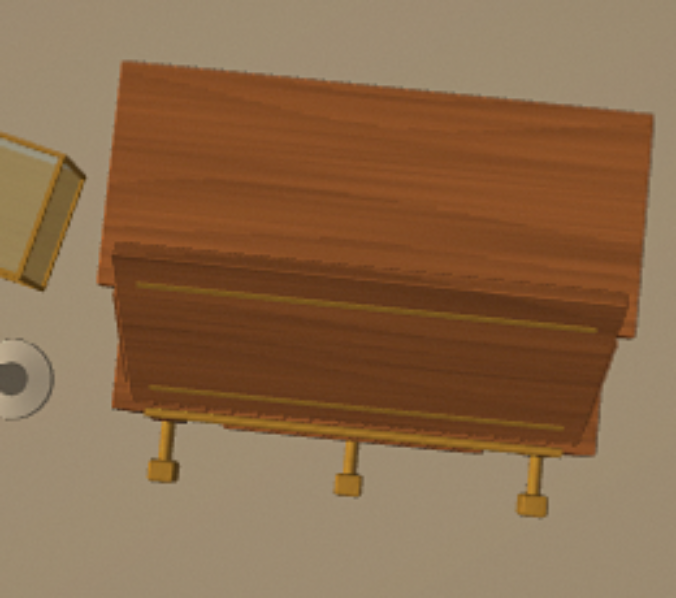

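The scene crop shows the three pulls at about (166,264), (344,325) and (527,394). The top crop shows them at (163,469), (348,484) and (532,504), and the top board corners are clear there too. Next I fit the bureau pose.

```bash
cat > h.py <<'E'
from rig import arm
import cv2,numpy as np
from scipy.optimize import least_squares
from scipy.spatial.transform import Rotation as R
def cam(d):
    f=192/np.tan(np.radians(d["vertical_fov"]/2));K=np.array([[f,0,d["cx"]],[0,f,d["cy"]],[0,0,1]])
    return lambda P:cv2.projectPoints(np.array(P,float).reshape(-1,1,3),d["rvec"],d["tvec"],K,d["distortion"])[0].reshape(-1,2)
def b2w(p,P):
    c,s=np.cos(p[2]),np.sin(p[2]);P=np.atleast_2d(P)
    return np.c_[p[0]+c*P[:,0]-s*P[:,1],p[1]+s*P[:,0]+c*P[:,1],P[:,2]]
E
python3 - <<'E'
from h import *
cs,ct=cam(arm.get_image("scene")),cam(arm.get_image("top"))
Y=[.135,0,-.135]
pu=[[-.041,y,.088] for y in Y]
tb=[[.225,.175,.192],[.225,-.175,.192],[.077,.175,.192],[.077,-.175,.192]]
S=np.array([[166,264],[344,325],[527,394]])/2.5+[90,90]
T=np.array([[163,469],[348,484],[532,504],[123,61],[653,114],[98,284],[634,336]])/2.6+[120,40]
f=lambda p:np.r_[(cs(b2w(p,pu))-S).ravel(),(ct(b2w(p,pu+tb))-T).ravel()]
r=least_squares(f,[.6,0,0]);print(r.x,np.round(r.fun.reshape(-1,2),1))
for g in(1,0):
  m=lambda p:f(p)[:6] if g else f(p)[6:]
  print(least_squares(m,[.6,0,0]).x)
p=r.x
print(b2w(p,[[-.038,y,.083] for y in Y]+[[.092,.0,.231],[-.16,0,.1]]))
E
```

```text
[ 0.56962339  0.04699822 -0.08986054] [[-0.2  0. ]
 [-0.8  1.4]
 [-0.2  0.4]
 [-0.1 -0. ]
 [ 0.1  1.2]
 [ 0.6  0.4]
 [-0.9 -1.3]
 [ 0.9 -1.4]
 [-0.9 -0.6]
 [ 1.  -0.2]]
[ 0.570864    0.04671579 -0.08801312]
[ 0.56908705  0.04721925 -0.0905731 ]
[[ 0.54389157  0.18486364  0.083     ]
 [ 0.53177671  0.05040833  0.083     ]
 [ 0.51966186 -0.08404698  0.083     ]
 [ 0.6612522   0.03874217  0.231     ]
 [ 0.41026895  0.06135657  0.1       ]]
```

```bash
cat >> h.py <<'E'
BP=[.5696,.0470,-.0899]
def go(P,yaw=BP[2]+np.pi/2,pos=None,rot=None):
    "rows for list of bureau-frame TCP points, tool down, tool x at yaw"
    s=arm.state();R0=R.from_rotvec(s["ee_rot"] if rot is None else rot)
    c,n=np.cos(yaw),np.sin(yaw);Rt=R.from_matrix(np.array([[c,n,0],[n,-c,0],[0,0,-1]]))
    W=b2w(BP,P);p0=s["ee_pos"] if pos is None else pos
    print("turn",np.round((R0.inv()*Rt).as_rotvec(),4))
    for w in W:print("world",np.round(w,3),"shift",np.round(R0.inv().apply(w-p0)*1000,1))
E
python3 -c "
from h import *
go([[-.039,.135,.25],[-.039,.135,.081]])"
```

```text
turn [ 0.000e+00 -2.000e-04 -3.469e-01]
world [0.543 0.185 0.25 ] shift [-177.8  413.7    3.3]
world [0.543 0.185 0.081] shift [-177.8  413.7  172.3]
```

send_rows(targets=[[0,0,-0.347,-178,414,3,0],[0,0,-0.347,-178,414,3,0],[0,0,-0.347,-178,414,3,0],[0,0,-0.347,-178,414,3,0],[0,0,-0.347,-178,414,3,0],[0,0,-0.347,-178,414,3,0],[0,0,-0.347,-178,414,3,0],[0,0,-0.347,-178,414,3,0],[0,0,-0.347,-178,414,3,0],[0,0,-0.347,-178,414,3,0],[0,0,-0.347,-178,414,3,0],[0,0,-0.347,-178,414,3,0],[0,0,-0.347,-178,414,3,0],[0,0,-0.347,-178,414,3,0],[0,0,-0.347,-178,414,60,0],[0,0,-0.347,-178,414,60,0],[0,0,-0.347,-178,414,60,0]])

```text
time: 2.12
ee_pos: [0.5391, 0.1855, 0.1896]
ee_rot: [-2.313, -2.119, 0.011]
wrist_force: [-1.4, -0.3, -0.4]
finger_gap: 0.0856
```

```bash
python3 -c "
from h import *
go([[-.039,.135,.081],[-.138,.135,.081]])
d=arm.get_image('scene');cv2.imwrite('pics/s3.png',cv2.resize(d['image'][60:330,60:400,::-1],None,fx=2,fy=2))"
```

```text
turn [-0.0085  0.002   0.0022]
world [0.543 0.185 0.081] shift [  0.    4.8 108.6]
world [0.444 0.194 0.081] shift [  0.2 -94.2 109.4]
```

View pics/s3.png

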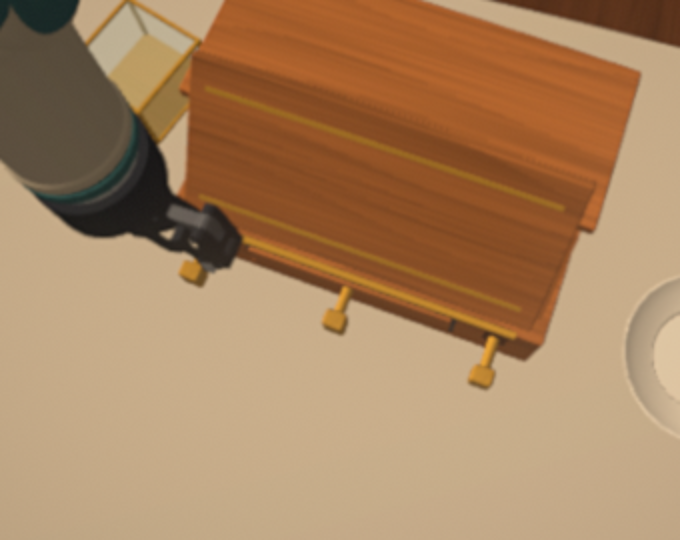

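The gripper (crop about (215,235)) hangs above the left pull at (193,272), and nothing is in its way.

send_rows(targets=[[0,0,0,0,0,40,0],[0,0,0,0,0,80,0],[0,0,0,0,0,110,0],[0,0,0,0,0,110,0],[0,0,0,0,0,110,0],[0,0,0,0,0,110,0]])

```text
time: 2.67
ee_pos: [0.545, 0.1857, 0.086]
ee_rot: [2.316, 2.119, 0.007]
wrist_force: [-0.5, 0.2, -0.0]
finger_gap: 0.0856
```

```bash
python3 -c "
from h import *
s=arm.state();print(s['wrist_force'])
go([[-.039,.135,.081],[-.138,.135,.081]])"
```

```text
[-4.52354483e-01  1.87928730e-01 -2.99810989e-04]
turn [ 0.0046 -0.0016  0.001 ]
world [0.543 0.185 0.081] shift [-0.9 -2.1  5. ]
world [0.444 0.194 0.081] shift [  -0.8 -101.1    4.5]
```

send_rows(targets=[[0,0,0,0,0,0,1],[0,0,0,0,0,0,1],[0,0,0,0,0,0,1],[0,0,0,0,0,0,1],[0,0,0,0,0,0,1],[0,0,0,0,0,0,1],[0,0,0,0,0,0,1],[0,0,0,0,0,0,1],[0,0,0,0,0,0,1],[0,0,0,0,0,0,1]])

```text
time: 3.5
ee_pos: [0.5434, 0.1846, 0.0839]
ee_rot: [2.319, 2.119, 0.001]
wrist_force: [-1.9, -0.9, 5.9]
finger_gap: 0.0191
```

send_rows(targets=[[0,0,0,0,-8,0,1],[0,0,0,0,-18,0,1],[0,0,0,0,-28,0,1],[0,0,0,0,-38,0,1],[0,0,0,0,-48,0,1],[0,0,0,0,-58,0,1],[0,0,0,0,-68,0,1],[0,0,0,0,-78,0,1],[0,0,0,0,-86,0,1],[0,0,0,0,-92,0,1],[0,0,0,0,-96,0,1],[0,0,0,0,-98,0,1],[0,0,0,0,-99,0,1],[0,0,0,0,-99,0,1],[0,0,0,0,-99,0,1]])

```text
time: 4.75
ee_pos: [0.4468, 0.1935, 0.0839]
ee_rot: [2.315, 2.118, 0.007]
wrist_force: [5.7, -1.7, 1.7]
finger_gap: 0.019
```

send_rows(targets=[[0,0,0,0,-2,0,1],[0,0,0,0,-3,0,1],[0,0,0,0,-3,0,1],[0,0,0,0,-3,0,1]])

```text
time: 5.08
ee_pos: [0.4467, 0.1935, 0.084]
ee_rot: [2.312, 2.116, 0.013]
wrist_force: [12.6, -5.1, -3.3]
finger_gap: 0.0189
```

send_rows(targets=[[0,0,0,0,-2,0,1],[0,0,0,0,-4,0,1],[0,0,0,0,-4,0,1],[0,0,0,0,-4,0,1],[0,0,0,0,-4,0,1]])

```text
time: 5.5
ee_pos: [0.4466, 0.1936, 0.0841]
ee_rot: [2.307, 2.114, 0.021]
wrist_force: [20.9, -5.8, -10.2]
finger_gap: 0.0191
```

The support stopped moving while the force rose to 21 N, so it is at its stop. Now I release it and go over to the right pull.

send_rows(targets=[[0,0,0,0,6,0,0.5],[0,0,0,0,6,0,0],[0,0,0,0,6,0,0],[0,0,0,0,6,0,0],[0,0,0,0,6,0,0],[0,0,0,0,6,0,0],[0,0,0,0,6,-40,0],[0,0,0,0,6,-80,0],[0,0,0,0,6,-110,0],[0,0,0,0,6,-110,0]])

```text
time: 6.33
ee_pos: [0.447, 0.1949, 0.1995]
ee_rot: [2.314, 2.116, 0.018]
wrist_force: [0.5, -0.4, -0.6]
finger_gap: 0.0853
```

```bash
python3 -c "
from h import *
go([[-.039,-.135,.19],[-.039,-.135,.081]])"
```

```text
turn [ 0.0119 -0.0047  0.0005]
world [ 0.519 -0.084  0.19 ] shift [-271.3   96.1    9.4]
world [ 0.519 -0.084  0.081] shift [-271.9   94.9  118.4]
```

send_rows(targets=[[0,0,0,-270,98,0,0],[0,0,0,-270,98,0,0],[0,0,0,-270,98,0,0],[0,0,0,-270,98,0,0],[0,0,0,-270,98,0,0],[0,0,0,-270,98,0,0],[0,0,0,-270,98,0,0],[0,0,0,-270,98,0,0],[0,0,0,-270,98,0,0],[0,0,0,-270,98,0,0],[0,0,0,-270,98,0,0],[0,0,0,-270,98,0,0]])

```text
time: 7.33
ee_pos: [0.5163, -0.0825, 0.1932]
ee_rot: [-2.316, -2.121, -0.0]
wrist_force: [-0.5, -0.0, -0.3]
finger_gap: 0.0859
```

```bash
python3 -c "
from h import *
go([[-.039,-.135,.081]])
from h import *
a=[cv2.resize(arm.get_image(n)['image'][90:380,60:460,::-1],None,fx=1.0,fy=1.0) for n in('scene','top')]
cv2.imwrite('pics/s4.png',np.vstack(a))"
```

```text
turn [-0.0005 -0.0006  0.002 ]
world [ 0.519 -0.084  0.081] shift [ -1.3   2.5 112.2]
```

View pics/s4.png

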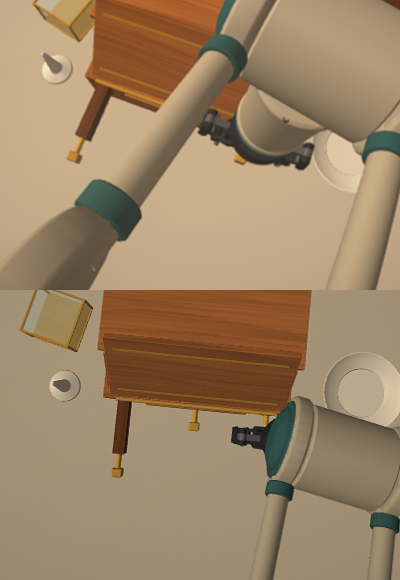

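The left support (dark bar) is out and the drawer is shut. The gripper stands over the right pull, so I go down and pull that one.

send_rows(targets=[[0,0,0,-1,1,40,0],[0,0,0,-1,1,80,0],[0,0,0,-1,1,111,0],[0,0,0,-1,1,111,0],[0,0,0,-1,1,111,0],[0,0,0,-1,1,111,0],[0,0,0,-1,1,111,1],[0,0,0,-1,1,111,1],[0,0,0,-1,1,111,1],[0,0,0,-1,1,111,1],[0,0,0,-1,1,111,1],[0,0,0,-1,1,111,1],[0,0,0,-1,1,111,1],[0,0,0,-1,1,111,1],[0,0,0,-1,1,111,1]])

```text
time: 8.68
ee_pos: [0.5181, -0.0843, 0.0831]
ee_rot: [-2.319, -2.118, -0.003]
wrist_force: [0.3, 3.8, 5.9]
finger_gap: 0.0192
```

send_rows(targets=[[0,0,0,0,-8,0,1],[0,0,0,0,-18,0,1],[0,0,0,0,-28,0,1],[0,0,0,0,-38,0,1],[0,0,0,0,-48,0,1],[0,0,0,0,-58,0,1],[0,0,0,0,-68,0,1],[0,0,0,0,-78,0,1],[0,0,0,0,-86,0,1],[0,0,0,0,-92,0,1],[0,0,0,0,-96,0,1],[0,0,0,0,-98,0,1],[0,0,0,0,-100,0,1],[0,0,0,0,-100,0,1],[0,0,0,0,-100,0,1],[0,0,0,0,-100,0,1]])

```text
time: 10.02
ee_pos: [0.4202, -0.0753, 0.0831]
ee_rot: [2.32, 2.116, 0.007]
wrist_force: [4.2, 6.9, 3.2]
finger_gap: 0.0191
```

send_rows(targets=[[0,0,0,0,-2,0,1],[0,0,0,0,-4,0,1],[0,0,0,0,-6,0,1],[0,0,0,0,-6,0,1],[0,0,0,0,-6,0,1],[0,0,0,0,-6,0,1]])

```text
time: 10.52
ee_pos: [0.42, -0.0754, 0.0832]
ee_rot: [2.316, 2.108, 0.02]
wrist_force: [16.9, 9.2, -10.3]
finger_gap: 0.0196
```

Same here: no motion and the force is up to 17 N, so it is at its stop. Release and rise.

send_rows(targets=[[0,0,0,0,5,0,0.5],[0,0,0,0,5,0,0],[0,0,0,0,5,0,0],[0,0,0,0,5,0,0],[0,0,0,0,5,0,0],[0,0,0,0,5,0,0],[0,0,0,0,5,-40,0],[0,0,0,0,5,-80,0.5],[0,0,0,0,5,-120,1],[0,0,0,0,5,-160,1],[0,0,0,0,5,-200,1],[0,0,0,0,5,-220,1],[0,0,0,0,5,-220,1],[0,0,0,0,5,-220,1]])

```text
time: 11.68
ee_pos: [0.4173, -0.0763, 0.3032]
ee_rot: [2.317, 2.118, 0.002]
wrist_force: [-0.4, -0.4, -0.2]
finger_gap: 0.0006
```

```bash
python3 -c "
from h import *
go([[.130,0,.30],[.130,0,.229]])
a=arm.get_image('scene')
cv2.imwrite('pics/s5.png',cv2.resize(a['image'][60:350,60:460,::-1],None,fx=1.7,fy=1.7))"
```

```text
turn [ 0.0025  0.0007 -0.    ]
world [0.699 0.035 0.3  ] shift [136.5 270.6   3.8]
world [0.699 0.035 0.229] shift [136.5 270.4  74.8]
```

View pics/s5.png

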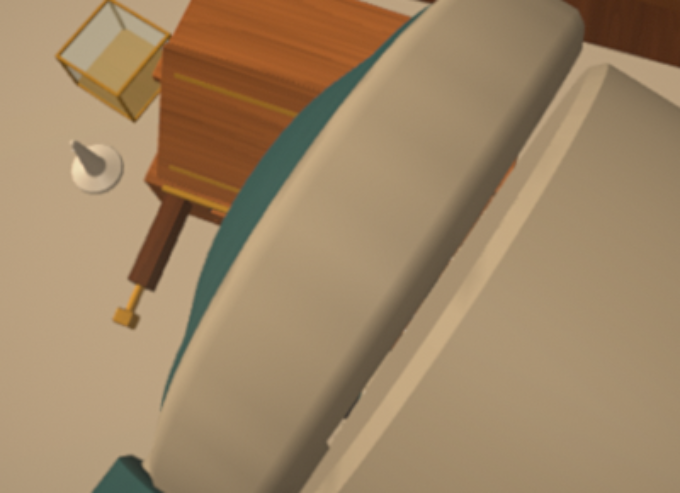

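The left support is out and the arm hides the right side. Now over the flap edge and down behind it.

send_rows(targets=[[0,0,0,136,271,0,1],[0,0,0,136,271,0,1],[0,0,0,136,271,0,1],[0,0,0,136,271,0,1],[0,0,0,136,271,0,1],[0,0,0,136,271,0,1],[0,0,0,136,271,0,1],[0,0,0,136,271,0,1],[0,0,0,136,271,0,1],[0,0,0,136,271,0,1],[0,0,0,136,271,0,1],[0,0,0,136,271,0,1]])

```text
time: 12.73
ee_pos: [0.6978, 0.0344, 0.302]
ee_rot: [-2.319, -2.118, 0.002]
wrist_force: [-0.9, -0.7, -0.0]
finger_gap: 0.0002
```

```bash
python3 -c "
from h import *
go([[.130,0,.30],[.130,0,.229]])
a=arm.get_image('top')
cv2.imwrite('pics/s6.png',cv2.resize(a['image'][30:320,60:460,::-1],None,fx=1.7,fy=1.7))"
```

```text
turn [-0.0018  0.0003 -0.0006]
world [0.699 0.035 0.3  ] shift [1.1 1.1 2. ]
world [0.699 0.035 0.229] shift [ 1.1  1.3 73. ]
```

View pics/s6.png

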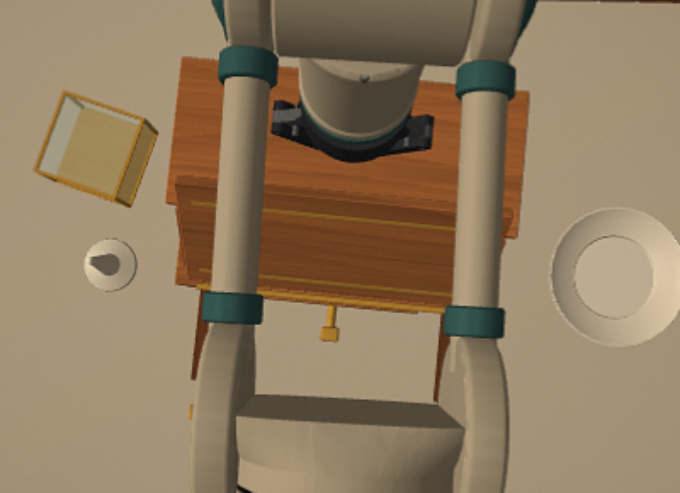

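send_rows(targets=[[0,0,0,0,0,36,1],[0,0,0,0,0,72,1],[0,0,0,0,0,72,1],[0,0,0,0,0,72,1],[0,0,0,0,0,72,1]])

```text
time: 13.2
ee_pos: [0.6999, 0.0346, 0.2327]
ee_rot: [2.318, 2.117, 0.004]
wrist_force: [-0.4, -0.2, 1.6]
finger_gap: -0.0
```

```bash
python3 - <<'E'
import numpy as np
for f in np.r_[np.arange(-.6,0,.1),np.arange(0,1.58,.1),1.571]:
    s,c=np.sin(f),np.cos(f);r=.14 
    x=(-.16 if f<0 else -.14)*s+.012*c+.011
    z=.1+.16*c+.012*s+.004 if f<0 else .1+.14*c+.012*s+.022
    print(round(f,2),"y",round((x-.130)*1000),"z",round((.229-z)*1000))
E
```

```text
-0.6 y -19 z 0
-0.5 y -32 z -10
-0.4 y -46 z -18
-0.3 y -60 z -24
-0.2 y -75 z -29
-0.1 y -91 z -33
0.0 y -107 z -33
0.1 y -121 z -33
0.2 y -135 z -33
0.3 y -149 z -30
0.4 y -162 z -27
0.5 y -176 z -22
0.6 y -188 z -15
0.7 y -200 z -8
0.8 y -211 z 1
0.9 y -221 z 11
1.0 y -230 z 21
1.1 y -238 z 33
1.2 y -245 z 45
1.3 y -251 z 58
1.4 y -255 z 71
1.5 y -258 z 85
1.57 y -259 z 95
```

send_rows(targets=[[0,0,0,0,-10,0,1],[0,0,0,0,-16,0,1],[0,0,0,0,-22,-3,1],[0,0,0,0,-29,-7,1],[0,0,0,0,-36,-12,1],[0,0,0,0,-46,-18,1],[0,0,0,0,-53,-21,1],[0,0,0,0,-60,-24,1],[0,0,0,0,-68,-27,1],[0,0,0,0,-75,-29,1],[0,0,0,0,-83,-31,1],[0,0,0,0,-91,-33,1],[0,0,0,0,-91,-33,1]])

```text
time: 14.28
ee_pos: [0.6066, 0.0434, 0.2642]
ee_rot: [-2.318, -2.119, 0.001]
wrist_force: [0.3, 0.1, 1.1]
finger_gap: -0.0
```

```bash
python3 -c "
from h import *
go([[.039,0,.262]])
a=[arm.get_image(n)['image'][20:380,60:460,::-1] for n in ('scene','top')]
cv2.imwrite('pics/s7.png',np.hstack(a))"
```

```text
turn [-0.0013 -0.      0.0003]
world [0.608 0.043 0.262] shift [0.3 1.8 2.2]
```

View pics/s7.png

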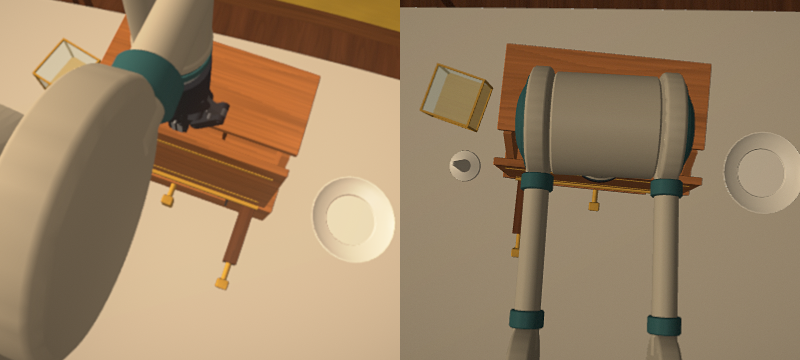

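The flap now stands nearly upright and both supports are out. I carry on over the top.

send_rows(targets=[[0,0,0,0,-8,0,1],[0,0,0,0,-16,0,1],[0,0,0,0,-23,0,1],[0,0,0,0,-30,0,1],[0,0,0,0,-37,0,1],[0,0,0,0,-44,0,1],[0,0,0,0,-51,1,1],[0,0,0,0,-58,3,1],[0,0,0,0,-65,5,1],[0,0,0,0,-71,6,1],[0,0,0,0,-78,8,1],[0,0,0,0,-85,11,1],[0,0,0,0,-91,14,1],[0,0,0,0,-97,18,1],[0,0,0,0,-103,21,1],[0,0,0,0,-109,25,1],[0,0,0,0,-114,29,1],[0,0,0,0,-120,34,1],[0,0,0,0,-120,34,1]])

```text
time: 15.97
ee_pos: [0.4868, 0.0541, 0.2279]
ee_rot: [-2.317, -2.118, 0.004]
wrist_force: [-1.0, 0.5, 0.8]
finger_gap: -0.0002
```

send_rows(targets=[[0,0,0,0,-5,5,1],[0,0,0,0,-10,10,1],[0,0,0,0,-15,15,1],[0,0,0,0,-19,20,1],[0,0,0,0,-23,26,1],[0,0,0,0,-27,32,1],[0,0,0,0,-31,38,1],[0,0,0,0,-34,44,1],[0,0,0,0,-37,50,1],[0,0,0,0,-40,57,1],[0,0,0,0,-42,64,1],[0,0,0,0,-44,70,1],[0,0,0,0,-46,77,1],[0,0,0,0,-47,83,1],[0,0,0,0,-47,83,1],[0,0,0,0,-47,83,1]])

```text
time: 17.3
ee_pos: [0.4422, 0.0581, 0.1458]
ee_rot: [-2.318, -2.119, 0.001]
wrist_force: [-0.6, 0.9, -0.2]
finger_gap: -0.0003
```

send_rows(targets=[[0,0,0,0,0,4,1],[0,0,0,0,0,8,1],[0,0,0,0,0,10,1],[0,0,0,0,0,12,1],[0,0,0,0,0,12,1],[0,0,0,0,0,12,1]])

```text
time: 17.8
ee_pos: [0.4424, 0.0581, 0.1342]
ee_rot: [-2.319, -2.12, -0.0]
wrist_force: [-0.3, -0.1, 0.7]
finger_gap: 0.0
```

```bash
python3 -c "
from h import *
a=[arm.get_image(n)['image'][20:380,60:460,::-1] for n in ('scene','top')]
print(arm.state()['wrist_force'],arm.state()['ee_pos'])
cv2.imwrite('pics/s8.png',np.hstack(a))"
```

```text
[ 0.22722837 -0.27239717 -0.40525836] [0.44252321 0.058125   0.13437167]
```

View pics/s8.png

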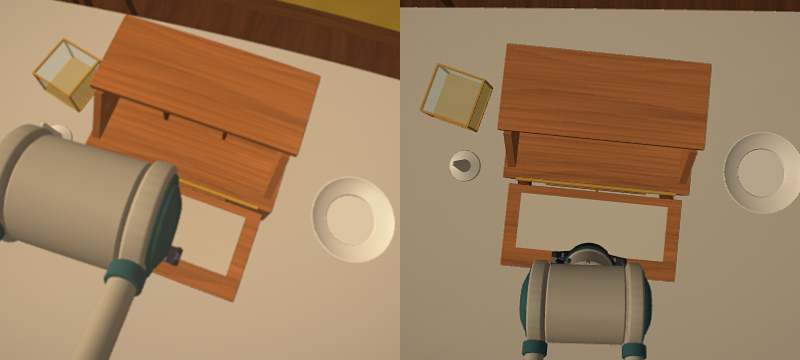

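The flap is down, or almost, with its pale writing surface facing up. I press gently until the force shows that it sits on the supports.

send_rows(targets=[[0,0,0,0,0,1,1],[0,0,0,0,0,2,1],[0,0,0,0,0,3,1],[0,0,0,0,0,3,1],[0,0,0,0,0,3,1]])

```text
time: 18.32
ee_pos: [0.4427, 0.0581, 0.1331]
ee_rot: [2.318, 2.119, 0.002]
wrist_force: [-2.9, 0.2, 13.2]
finger_gap: -0.0001
```

send_rows(targets=[[0,0,0,0,0,1,1],[0,0,0,0,0,2,1],[0,0,0,0,0,3,1],[0,0,0,0,0,3,1],[0,0,0,0,0,3,1]])

```text
time: 18.73
ee_pos: [0.4427, 0.0581, 0.1328]
ee_rot: [2.317, 2.119, 0.003]
wrist_force: [-9.1, -0.2, 34.9]
finger_gap: -0.0001
```

It is firmly seated: z is steady at 0.133 (tip at 0.111) with 35 N. Now lift off and clear out.

send_rows(targets=[[0,0,0,0,0,-10,1],[0,0,0,0,0,-40,1],[0,0,0,0,0,-80,1],[0,0,0,0,0,-120,1],[0,0,0,0,0,-140,1],[0,0,0,0,-40,-140,1],[0,0,0,0,-80,-140,1],[0,0,0,80,-80,-140,1],[0,0,0,120,-80,-140,1],[0,0,0,160,-80,-140,1],[0,0,0,200,-80,-140,1],[0,0,0,240,-80,-140,1],[0,0,0,280,-80,-140,1],[0,0,0,300,-80,-140,1],[0,0,0,300,-80,-140,1],[0,0,0,300,-80,-140,1],[0,0,0,300,-80,-140,1]])

```text
time: 20.15
ee_pos: [0.3891, 0.3637, 0.2677]
ee_rot: [2.317, 2.121, -0.003]
wrist_force: [-0.1, -1.4, -0.4]
finger_gap: 0.0002
```

```bash
python3 -c "
from h import *
a=[]
for n in ('scene','top'):
  d=arm.get_image(n);im=d['image'][:,:,::-1].copy();c=cam(d)
  for col,z,x0 in (((0,255,0),.112,-.16),):
    q=c(b2w(BP,[[x0,.16,z],[x0,-.16,z],[0,-.16,z],[0,.16,z]]))
    for p in q:cv2.circle(im,tuple(int(round(v)) for v in p),3,col,1)
  for p in c(b2w(BP,[[-.138,y,.096] for y in(.135,-.135)]+[[-.038,0,.096]])):cv2.circle(im,tuple(int(round(v)) for v in p),4,(255,0,0),1)
  a.append(im[80:330,60:420])
cv2.imwrite('pics/s9.png',cv2.resize(np.vstack(a),None,fx=1.2,fy=1.2))"
```

```text
(no output)
```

View pics/s9.png

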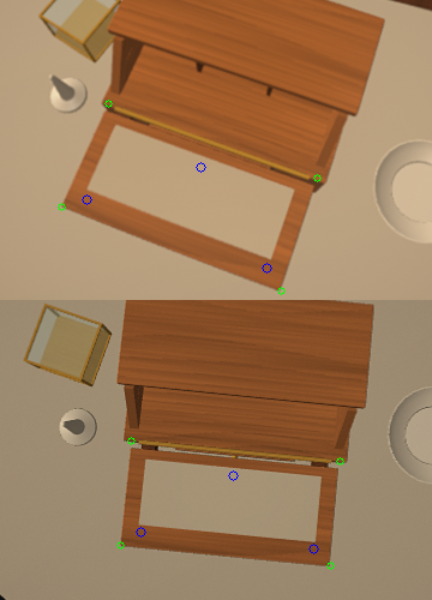

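The free-edge corners fall on the positions predicted for a level flap in both pictures. The pulls lie hidden under it, and the arm is clear.

```bash
python3 -c "
from h import *
print(arm.job_done(),arm.state()['time'])"
```

```text
the job is handed in; nothing more can be done
the job is handed in; nothing more can be done
```

The bureau is open and the job is handed in, at about 20 s of the 69 s allowed. I pulled the left support out first, then the right, then hooked the flap from behind, swung it over and pressed it down onto the supports.

- **Supports:** each was pulled until it stopped moving while the force rose (21 N left, 17 N right). The tool measured about 97–98 mm of travel rather than 100, which I put down to the gripper tilting slightly under load. I did not measure the support travel separately.
- **Flap:** it held still under a 35 N press with the fingertip at z 0.111 m, against 0.112 m expected. In the last pictures from both cameras its free-edge corners match the level pose.
- **Drawer:** it was never touched, and its pull was still at the shut position before the flap came down. At the end the flap hides all three pulls, so I could not see them in the last pictures.
- **Robot:** the arm was clear of everything when I handed in. No check failed.

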